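# Turn the hallway carousel to the garage fob

### The arm

A 6-joint arm with a two-finger parallel gripper is mounted at the origin on the work surface. World frame = base frame: x ahead of the robot, y to its left, z up, the work surface at z = 0. Lengths are in m, angles in rad, forces in N, time in s.
With the tool pointing down it reaches from about 0.325 to 0.775 m from the base axis. Payload 9.3 kg.
Tool frame: the origin (TCP) lies between the finger pads; the fingertips stand 25 mm ahead of it and the grasp point (between the pads) lies 6 mm ahead of it (env.finger_overhang is the distance from the TCP to the fingertips, in m); z points along the fingers, y is the line along which they close (so a half turn about z gives the same grasp; the last joint's range is limited). The gripper opens to 85 mm and grips with 20 to 120 N. Pads are 22 mm wide; open, the fingers measure 114 mm over their backs; the gripper's body (76 mm by 85 mm) begins 54 mm behind the grasp point. The pads swing forward as they close: fully open they stand 13 mm farther back than shut.
Start: joints at [0.951, 0.259, 0.021, 1.334, 0, 1.418], TCP at [0.248, 0.491, 0.256] pointing down, gripper open.
Joint ranges: [-3.04, 3.04], [-0.91, 1.82], [-1.04, 1.36], [-1.92, 1.95], [-1.52, 1.45], [-3.14, 3.14]. Speed limits (rad/s): [2.22, 2.22, 2.79, 3.14, 3.14, 3.14].

### API

Orientations are given as [roll, pitch, yaw] about the fixed x, y, z axes, in that order (R = Rz(yaw) Ry(pitch) Rx(roll)).
In Python, from workcell import env, eoat, status, viewer gives the robot as it stands. The module is installed in compiled form; this text tells all that it offers. Calls block until the motion is done:
- env.move_pose(position, orientation): joint-space move of the TCP to a pose.
- env.move_l(position, rot=None, velocity=0.15, max_force=None): straight line of the TCP; rot=None keeps the orientation; velocity is the mean speed in m/s. With max_force (N) it stops when the force on the tool has changed by that much, and returns True; else False.
- env.move_j(angles): joint-space move.
- eoat.open_jaws() and eoat.clamp(effort=None): open the fingers fully, or close them until they stop; effort is the grip in N (None keeps the last).
- env.wait(seconds).
- env.solve_ik(position, orientation): joint angles nearest the present ones, or None.
- status.get_obs(): the state.
- viewer.snapshot(name): name is "side" or "top" or "wrist"; returns a dict with "color" (400x640x3 uint8, blue, green, red), "fovy" (degrees; the focal length in pixels is half the picture's height over the tangent of half this angle, whatever the lens; pixels are square), "cx", "cy" (the principal point, pixels), "distortion" ([k1, k2, p1, p2, k3] as OpenCV has them; the pictures are not rectified), "rvec" (rotation vector, rad) and "tvec" (3), from world to camera coordinates, as OpenCV has them. Camera axes: x right, y down, z forward; pixel columns grow to the right and rows downward; lengths in m; the calibration is good to about 2 mm. A picture is of the moment at which its call begins. There is no depth.
A pose or a line that the arm cannot do raises env.PlanningError and nothing moves.
- env.close_job(): hands the job in; it is judged then, once.
The state is a dict: "clock": time; "joints": joint angles; "qd": joint speeds; "effort": joint torques, N m; "tool_pos": TCP position; "tool_rot": TCP orientation; "ft_force": force on the tool from outside, world axes, zero at the start; "wrist_torque": the same for the moment, N m; "grip_width": finger opening in m; "finger_force": force on a finger pad.
Only numpy, scipy, OpenCV 4.12 (cv2) and the standard library are available. Lean on these libraries where they do the work, as an engineer would, in place of code of your own. Each camera call takes 0.05 s, during which the arm holds its last target. There are 200 camera calls.

### The job

Find the dish of the four-dish key carousel that holds the garage door fob, and push the carousel round by its rim until that dish stands squarely at the pointed beak of the wooden foot plate. Only push the carousel from outside: do not touch, lift or spill the things lying in its dishes, and leave everything else on the console where it is.

Things in the scene. Friction and masses are not known exactly. Their poses are not given: they have to be found in the camera images.
- foot: Fixed foot plate: a flat dark-wood disc 284 mm across, 8 mm thick, with a pointed beak sticking out of its edge on the side away from the robot (26 mm long, same wood and thickness). Origin: centre of its underside, on the carousel's vertical turning axis. Its +x axis points from there to the beak.
- beak (a point): Tip of the beak, 168 mm from the turning axis along the foot's +x axis, 8 mm above the console.
- carousel: Brushed aluminium four-leaf carousel on the foot, turning either way about its vertical axis, a full turn or more. Four round dishes, 96 mm across, centres 85 mm from the axis, lie along its +x, +y, -x, -y axes, joined by a hub 124 mm across (top 33 mm above the console). Dish sides stand 13 to 43 mm above the console; wells 84 mm wide, 10 mm deep. Origin: on the axis, 13 mm above the console.
- notch (a point): A point in one of the four open notches between neighbouring dishes (the others lie every 90 degrees): 110 mm from the axis at 45 degrees between the carousel's +x and +y axes, 28 mm above the console, 30 mm clear of either dish. A fingertip here pushes the side of a dish. Stiff bearing: 0.22 N m (some 3 N at the rim) turns it, and it stops at once when left.
- fob: Garage door fob: black plastic slab 56 x 36 x 15 mm with one large and one small round grey button on top and a small steel loop at one end; loose in any one of the four dishes, turned any way, up to a few mm off the dish's centre. Origin: centre of its underside.
- house_key: House key 70 mm long: round dark silicone-wrapped head 30 mm across and 8 mm thick, steel blade; loose in another dish. Origin: on its underside, 17 mm from the head centre towards the blade tip.
- earbud_case: Rounded white earbud case 58 x 44 x 24 mm, loose in another dish. Origin: centre of its underside.
- mint_tin: Round steel tin 60 mm across, 20 mm high, loose in another dish. Origin: centre of its underside.
- vase: White ceramic vase, 92 mm across its belly, 145 mm tall, standing to the left of the carousel; fragile. Origin: centre of its underside.
- glasses_case: Grey hard glasses case 160 x 62 x 45 mm, lying to the right of the carousel. Origin: centre of its underside.
- candle_jar: Closed candle jar 72 mm across, 75 mm tall, standing to the left of the carousel, nearer the robot than the vase. Origin: centre of its underside.
Not all that is in view belongs to the job. What is shaped like the mint_tin but orange, turquoise or yellow is not meant.

How it is judged:
By the outcome, as a careful person would: the job done as asked, in the order asked, and still so for the second after the job is handed in, with the robot touching nothing.
It also fails if it takes over 48 s, if anything falls off the work surface, if the arm or the gripper's body presses on something with over 40 N, if the wrist force passes 120 N, or if a joint passes its speed limit or range.

## Working session

There is one attempt and no reset: what is moved stays moved. The work goes in short steps, each a Python script; the robot and the scene stay as the last script left them, time stands still between calls to the robot, and variables do not carry over. Pictures are saved under pics/ and viewed, at most 10 in all, crops included, and the job is handed in when it is done.

```bash
mkdir -p pics; cat > h.py <<'E'
import numpy as np, cv2
from workcell import env, eoat, status, viewer
def K(s):
    f=200/np.tan(np.radians(s["fovy"])/2)
    return np.array([[f,0,s["cx"]],[0,f,s["cy"]],[0,0,1.]])
def ray(s,px,z):
    px=np.array(px,float).reshape(-1,1,2)
    u=cv2.undistortPoints(px,K(s),np.array(s["distortion"],float)).reshape(-1,2)
    R=cv2.Rodrigues(np.array(s["rvec"],float))[0]; t=np.array(s["tvec"],float).ravel()
    c=-R.T@t; d=np.c_[u,np.ones(len(u))]@R
    return c+d*((z-c[2])/d[:,2])[:,None]
def proj(s,P):
    return cv2.projectPoints(np.array(P,float).reshape(-1,1,3),np.array(s["rvec"],float),np.array(s["tvec"],float),K(s),np.array(s["distortion"],float))[0].reshape(-1,2)
E
python3 - <<'E'
from h import *
import pickle
for n in ("top","side"):
    s=viewer.snapshot(n); cv2.imwrite(f"pics/{n}0.png",s["color"]); pickle.dump(s,open(f"{n}0.pkl","wb"))
    R=cv2.Rodrigues(np.array(s["rvec"]))[0]; print(n,-R.T@np.array(s["tvec"]).ravel(),s["fovy"],s["distortion"])
o=status.get_obs();print(o["clock"],o["tool_rot"],o["ft_force"])
E
```

```text
top [0.42001247 0.0106694  1.12851952] 48.22120640634995 [0.00548264 0.         0.         0.         0.        ]
side [ 0.29921863 -0.93096228  0.78685628] 45.631782603831546 [-0.1376612  0.         0.         0.         0.       ]
0.1 [-3.14039221e+00 -1.82932361e-04  2.67475911e+00] [ 0.77533199  0.62115152 -0.54442399]
```

View pics/top0.png

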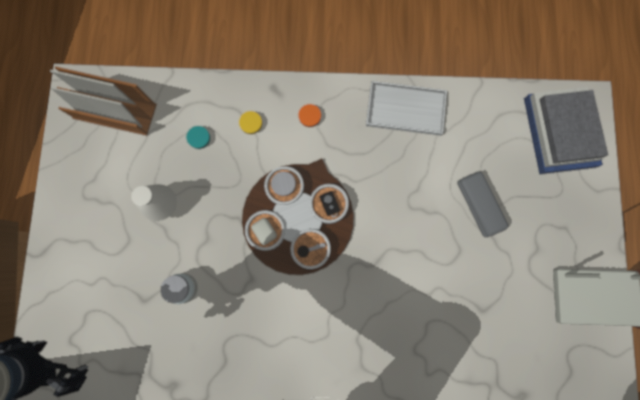

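View pics/side0.png

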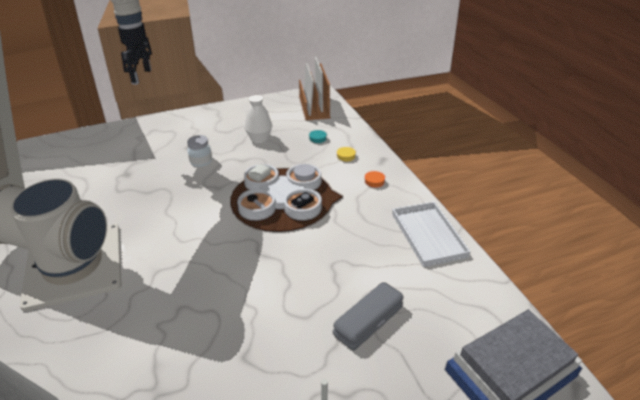

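The top view shows the carousel centred near (298,218) and the beak near (322,162). Fob candidates are the black slab with buttons at (330,203), the dark-headed key at (310,250), the white case at (265,230) and the tin at (285,185). By the description it is (330,203); I'll check that in a crop and measure.

```bash
python3 - <<'E'
from h import *
import pickle
s=pickle.load(open("top0.pkl","rb")); im=s["color"]
c=im[150:285,230:370]; cv2.imwrite("pics/crop0.png",cv2.resize(c,None,fx=4,fy=4,interpolation=cv2.INTER_CUBIC))
# dark wood
hsv=cv2.cvtColor(im,cv2.COLOR_BGR2HSV)
m=((hsv[...,2]<105)&(hsv[...,1]>90)).astype(np.uint8)*255
m[:145]=0;m[290:]=0;m[:,:225]=0;m[:,375:]=0
cs=max(cv2.findContours(m,cv2.RETR_EXTERNAL,cv2.CHAIN_APPROX_NONE)[0],key=cv2.contourArea)
P=ray(s,cs.reshape(-1,2),0.008)[:,:2]
Q=P
for _ in range(8):
    A=np.c_[2*Q,np.ones(len(Q))]; x=np.linalg.lstsq(A,(Q**2).sum(1),rcond=None)[0]
    r=np.sqrt(x[2]+x[0]**2+x[1]**2); d=np.linalg.norm(P-x[:2],axis=1)-r; Q=P[abs(d)<0.004]
print("foot",x[:2],r,len(P),len(Q))
D=P-x[:2]; i=np.argmax(np.linalg.norm(D,axis=1)); print("beak",P[i],np.linalg.norm(D[i]),np.degrees(np.arctan2(D[i,1],D[i,0])))
b=D[np.linalg.norm(D,axis=1)>r+0.006].mean(0); print("beak dir",np.degrees(np.arctan2(b[1],b[0])))
cv2.imwrite("pics/m0.png",m)
# hough circles for dishes, on upscaled crop
g=cv2.cvtColor(cv2.resize(c,None,fx=4,fy=4,interpolation=cv2.INTER_CUBIC),cv2.COLOR_BGR2GRAY)
H=cv2.HoughCircles(g,cv2.HOUGH_GRADIENT,1,100,param1=80,param2=18,minRadius=62,maxRadius=95)
for u,v,rr in (H[0] if H is not None else []):
    p=np.array([(u+.5)/4-.5+230,(v+.5)/4-.5+150]); q=ray(s,p,0.043)[0]; q2=ray(s,p+[rr/4,0],0.043)[0]
    e=q[:2]-x[:2]; print(p.round(1),q.round(4),"R",np.linalg.norm(q2-q).round(4),"rad",np.linalg.norm(e).round(4),"az",np.degrees(np.arctan2(e[1],e[0])).round(1))
for n,a,z in (("vase",(143,195),.145),("jar",(178,288),.075),("gc",(484,203),.045)): print(n,ray(s,a,z)[0])
E
```

```text
foot [ 0.51087089 -0.02948062] 0.04093576913923314 117 18
beak [ 0.44939356 -0.00873525] 0.06488322020094311 161.35315967668774
beak dir 104.56220410201593
[328.5 203.2] [0.5861 0.002  0.043 ] R 0.0483 rad 0.0816 az 22.7
[283.5 185. ] [0.6282 0.1146 0.043 ] R 0.0485 rad 0.1858 az 50.8
[264.5 230. ] [0.5155 0.1553 0.043 ] R 0.0483 rad 0.1849 az 88.6
[309.8 248.5] [0.4743 0.0439 0.043 ] R 0.0488 rad 0.082 az 116.5
vase [0.57588769 0.41541154 0.145     ]
jar [0.37326913 0.34213854 0.075     ]
gc [ 0.59872507 -0.38018403  0.045     ]
```

View pics/crop0.png

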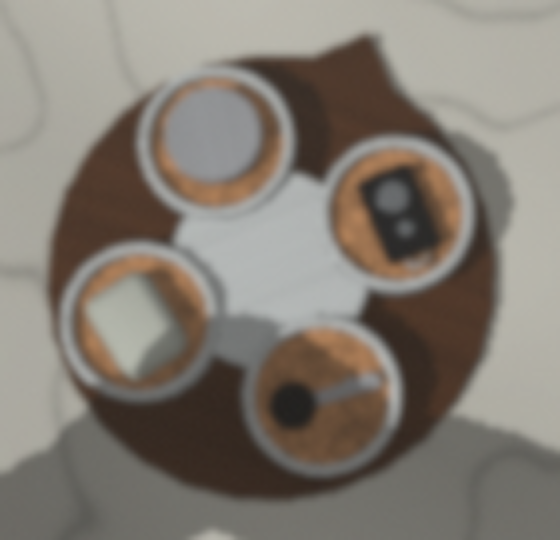

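The crop confirms it: the black slab with large and small round buttons and a steel loop, at (330,203) in the top view, is the fob. The beak tip is near (323.5,159.5). The dish pairs agree on an axis at (0.551,0.079), with the fob dish at az -65.3° and radius 84.5 mm, against 85 mm given. Next I fix the beak and foot, then push in the notch on the fob dish's clockwise side.

```bash
cat >> h.py <<'E'
def dishes(s):
    # dish centres (world) by Hough on rim; returns axis-fit list
    c=s["color"][150:285,230:370]
    g=cv2.cvtColor(cv2.resize(c,None,fx=4,fy=4,interpolation=cv2.INTER_CUBIC),cv2.COLOR_BGR2GRAY)
    H=cv2.HoughCircles(g,cv2.HOUGH_GRADIENT,1,100,param1=80,param2=16,minRadius=70,maxRadius=85)
    p=(H[0,:,:2]+.5)/4-.5+[230,150]
    return ray(s,p,0.043)[:,:2]
def foot(s):
    hsv=cv2.cvtColor(s["color"],cv2.COLOR_BGR2HSV)
    m=np.zeros((400,640),np.uint8); m[145:290,225:375]=(hsv[145:290,225:375,1]>70)*255
    m=cv2.morphologyEx(m,cv2.MORPH_CLOSE,np.ones((5,5)))
    cs=max(cv2.findContours(m,cv2.RETR_EXTERNAL,cv2.CHAIN_APPROX_NONE)[0],key=cv2.contourArea)
    return ray(s,cs.reshape(-1,2),0.008)[:,:2]
AX=np.array([.551,.079])
E
python3 - <<'E'
from h import *
import pickle
s=pickle.load(open("top0.pkl","rb"))
P=foot(s); Q=P
for _ in range(10):
    A=np.c_[2*Q,np.ones(len(Q))]; x=np.linalg.lstsq(A,(Q**2).sum(1),rcond=None)[0]
    r=np.sqrt(x[2]+x[0]**2+x[1]**2); d=np.linalg.norm(P-x[:2],axis=1)-r; Q=P[abs(d)<0.005]
print("foot",x[:2],r,len(P),len(Q))
for ce in (x[:2],AX):
    D=P-ce; n=np.linalg.norm(D,axis=1); az=np.degrees(np.arctan2(D[:,1],D[:,0])); i=n.argmax()
    print("tip",n[i],az[i])
    for t in (.147,.15,.153,.156):
        k=az[n>t]; print(t,k.min().round(1),k.max().round(1),((k.min()+k.max())/2).round(1))
t=ray(s,(323.5,159.5),.008)[0,:2]-AX; print("eye",np.linalg.norm(t),np.degrees(np.arctan2(t[1],t[0])))
# side view tip candidates
s2=pickle.load(open("side0.pkl","rb"))
hsv=cv2.cvtColor(s2["color"],cv2.COLOR_BGR2HSV); g=(hsv[160:235,220:350,1]>90)&(hsv[160:235,220:350,2]<130)
ys,xs=np.where(g); j=xs.argmax(); t=ray(s2,(xs[j]+220,ys[xs==xs[j]].mean()+160),.008)[0,:2]-AX
print("side tip",xs[j]+220,ys[xs==xs[j]].mean()+160,np.linalg.norm(t),np.degrees(np.arctan2(t[1],t[0])))
print(env.finger_overhang)
E
```

```text
foot [0.56245229 0.07595374] 0.10742824590455079 700 56
tip 0.15029328171670148 -20.034817425297685
0.147 -179.3 179.7 0.2
0.15 -20.0 -20.0 -20.0Traceback (most recent call last):
  File "<stdin>", line 13, in <module>
    return umr_minimum(a, axis, None, out, keepdims, initial, where)
ValueError: zero-size array to reduction operation minimum which has no identity
```

```bash
python3 - <<'E'
from h import *
import pickle
s=pickle.load(open("top0.pkl","rb")); im=s["color"]
for p in ((320,170),(300,170),(255,205),(345,185),(290,265),(330,160),(350,250),(320,162),(240,260)): print(p,im[p[1],p[0]],end=" ")
rb=im[...,2].astype(int)-im[...,0]
m=np.zeros((400,640),np.uint8); m[145:290,225:375]=(rb[145:290,225:375]>18)*255
for nm,img in (("m",m),):
    cs=max(cv2.findContours(img,cv2.RETR_EXTERNAL,cv2.CHAIN_APPROX_NONE)[0],key=cv2.contourArea)
    P=ray(s,cs.reshape(-1,2),0.008)[:,:2]; Q=P
    D=P-AX;n=np.linalg.norm(D,axis=1);az=np.degrees(np.arctan2(D[:,1],D[:,0]));i=n.argmax()
    print("\nmedian r",np.median(n),"tip",n[i],az[i],len(P))
    for t in (.147,.150,.153,.156,.160):
        k=az[n>t]
        if len(k): print(t,k.min().round(1),k.max().round(1),((k.min()+k.max())/2).round(1))
    Q=P[abs(n-.142)<.004]; A=np.c_[2*Q,np.ones(len(Q))]; x=np.linalg.lstsq(A,(Q**2).sum(1),rcond=None)[0]; print(x[:2],np.sqrt(x[2]+x[0]**2+x[1]**2),len(Q))
t=ray(s,(323.5,159.5),.008)[0,:2]-AX; print("eye",np.linalg.norm(t),np.degrees(np.arctan2(t[1],t[0])))
s2=pickle.load(open("side0.pkl","rb")); i2=s2["color"].astype(int)
g=(i2[160:235,220:352,2]-i2[160:235,220:352,0]>18)
n_,lab,st,_=cv2.connectedComponentsWithStats(g.astype(np.uint8)); g=lab==(1+st[1:,4].argmax())
ys,xs=np.where(g); px=(xs.max()+220,ys[xs==xs.max()].mean()+160); t=ray(s2,px,.008)[0,:2]-AX
print("side tip",px,np.linalg.norm(t),np.degrees(np.arctan2(t[1],t[0])))
print(env.finger_overhang)
E
```

```text
(320, 170) [45 57 78] (300, 170) [41 48 58] (255, 205) [43 56 77] (345, 185) [108 115 116] (290, 265) [35 42 54] (330, 160) [170 179 181] (350, 250) [163 174 175] (320, 162) [45 57 77] (240, 260) [159 168 169] 
median r 0.09179557091855226 tip 0.1239968853828608 -158.20888983380578 95
[0. 0.] 0.0 0
eye 0.165794450919025 -21.564458384983308
side tip (np.int64(341), np.float64(196.0)) 0.16424512891144358 -21.13100393455905
0.025
```

Both views put the tip at about -21.3° and radius 165 mm (168 mm given). I'll refine it with a local mask, then push to about 5° short and look again.

```bash
cat >> h.py <<'E'
def fp(phi,z,rad=.108):
    a=np.radians(phi); p=AX+rad*np.array([np.cos(a),np.sin(a)])
    return [p[0],p[1],z],[np.pi,0,(np.radians(phi+270)+np.pi)%(2*np.pi)-np.pi]
E
python3 - <<'E'
from h import *
import pickle
s=pickle.load(open("top0.pkl","rb")); g=cv2.cvtColor(s["color"],cv2.COLOR_BGR2GRAY)
ys,xs=np.where(g<112); D=ray(s,np.c_[xs,ys],.008)[:,:2]-AX; n=np.linalg.norm(D,axis=1); az=np.degrees(np.arctan2(D[:,1],D[:,0]))
for lo in (.146,.150,.155):
    k=(n>lo)&(n<.172)&(az>-36)&(az<0); print(lo,k.sum(),az[k].mean(),np.median(az[k]),az[k].min(),az[k].max())
beta=-21.4
eoat.clamp(20)
z=.022+.025
p,r=fp(-111,.25); env.move_pose(p,r)
p,r=fp(-111,z); env.move_l(p,r,velocity=.15)
f0=np.array(status.get_obs()["ft_force"])
for phi in np.arange(-105,beta-36.5-5+.1,6.): 
    p,r=fp(phi,z); env.move_l(p,r,velocity=.06)
    o=status.get_obs(); print(phi,(np.array(o["ft_force"])-f0).round(1))
o=status.get_obs(); print(o["clock"],o["tool_pos"])
s=viewer.snapshot("top"); cv2.imwrite("pics/top1.png",s["color"]); pickle.dump(s,open("top1.pkl","wb"))
for q in dishes(s):
    e=q-AX; print(q.round(4),np.linalg.norm(e).round(4),np.degrees(np.arctan2(e[1],e[0])).round(1))
cv2.imwrite("pics/crop1.png",cv2.resize(s["color"][140:300,220:400],None,fx=3,fy=3,interpolation=cv2.INTER_CUBIC))
E
```

```text
0.146 83 -20.481699938106264 -20.36948141521653 -30.053391359715494 -11.419586956930889
0.15 53 -20.196199551110706 -20.152830050588562 -26.809322618174104 -13.091739430067474
0.155 28 -20.115372631100943 -20.081021867385438 -24.594725514838043 -15.592644221687925
-105.0 [-1.5 -0.4 -0.5]
-99.0 [-1.6  0.   0.4]
-93.0 [-1.1  0.6 -0.8]
-87.0 [-1.9 -0.1  0.4]
-81.0 [-1.6 -0.3  0.2]
-75.0 [-0.8  0.3  0.6]
-69.0 [-0.6 -0.6 -0.1]
-63.0 [-1.5 -0.6 -0.3]
7.175 [ 0.59974684 -0.01718115  0.04693585]
[0.5918 0.154 ] 0.0854 61.4
[0.4767 0.1219] 0.0858 150.0
[0.6268 0.041 ] 0.0848 -26.6
```

View pics/crop1.png

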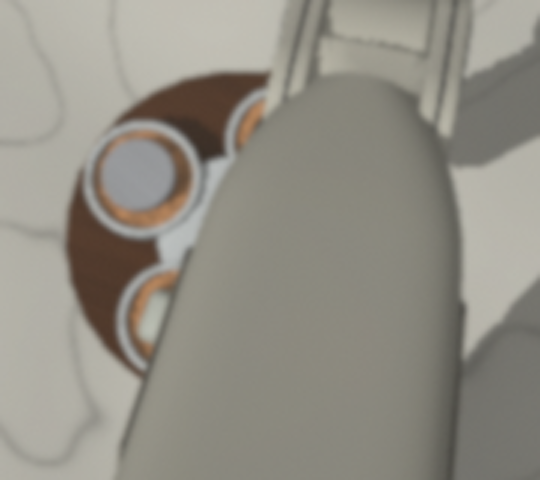

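The tin dish is in full view at crop (140,175), and the carousel has turned about 37°. The arm hides the fob dish, so I'll retract clear and measure everything together.

```bash
cat >> h.py <<'E'
def measure(s):
    d=dishes(s); e=d-AX; az=np.degrees(np.arctan2(e[:,1],e[:,0])); rr=np.linalg.norm(e,axis=1)
    print("dishes",d.round(4).tolist(),rr.round(4),az.round(1),"mod90",((az+45)%90-45).round(2),"mean",d.mean(0).round(4))
    c=d.mean(0) if len(d)==4 else AX
    g=cv2.GaussianBlur(cv2.cvtColor(s["color"],cv2.COLOR_BGR2GRAY),(3,3),0).astype(np.float32)
    # radial edge of the foot: subpixel crossing along rays at z=.008
    R=np.arange(.125,.180,.0005); E=[]
    for a in np.radians(np.arange(-60,181,1)):
        P=np.c_[c[0]+R*np.cos(a),c[1]+R*np.sin(a),np.full(len(R),.008)]; q=proj(s,P).astype(np.float32)
        v=cv2.remap(g,q[:,:1],q[:,1:],cv2.INTER_LINEAR).ravel(); k=np.where(v>112)[0]
        E.append([np.degrees(a),R[k[0]] if len(k) else .18])
    E=np.array(E); m=(E[:,0]>10)&(abs(E[:,1]-.142)<.006)
    a=np.radians(E[m,0]); A=np.c_[np.cos(a),np.sin(a)]; off=np.linalg.lstsq(A,E[m,1]-.142,rcond=None)[0]
    fc=c+off; print("foot centre",fc.round(4),"res",np.std(E[m,1]-.142-A@off).round(4),m.sum())
    k=(E[:,0]>-36)&(E[:,0]<-5); B=E[k]; P=c+B[:,1:]*np.c_[np.cos(np.radians(B[:,0])),np.sin(np.radians(B[:,0]))]-c
    for cc,nm in ((c,"dish axis"),(fc,"foot centre")):
        D=c+P-cc; n=np.linalg.norm(D,axis=1); z=np.degrees(np.arctan2(D[:,1],D[:,0])); i=n.argmax()
        print(nm,"tip",n[i].round(4),z[i].round(1),[(t,z[n>t].min().round(1),z[n>t].max().round(1)) for t in (.148,.153,.158) if (n>t).any()])
E
python3 - <<'E'
from h import *
import pickle
measure(pickle.load(open("top0.pkl","rb")))
p,r=fp(-72,.047); env.move_l(p,r,velocity=.1)
p,r=fp(-72,.2); env.move_l(p,r,velocity=.2)
j=list(status.get_obs()["joints"]); j[0]-=.75; env.move_j(j)
s=viewer.snapshot("top"); pickle.dump(s,open("top2.pkl","wb")); measure(s)
s2=viewer.snapshot("side"); pickle.dump(s2,open("side2.pkl","wb"))
print(status.get_obs()["clock"])
a=cv2.resize(s["color"][145:290,225:375],None,fx=4,fy=4,interpolation=cv2.INTER_CUBIC); cv2.imwrite("pics/crop2.png",a)
E
```

```text
dishes [[0.5861, 0.002], [0.6282, 0.1146], [0.5161, 0.1554], [0.4743, 0.0439]] [0.0846 0.085  0.084  0.0843] [ -65.5   24.7  114.5 -155.4] mod90 [24.54 24.75 24.54 24.58] mean [0.5512 0.079 ]
foot centre [0.5475 0.0785] res 0.0013 73
dish axis tip 0.166 -20.0 [(0.148, np.float64(-29.0), np.float64(-12.0)), (0.153, np.float64(-26.0), np.float64(-15.0)), (0.158, np.float64(-24.0), np.float64(-17.0))]
foot centre tip 0.1693 -19.4 [(0.148, np.float64(-30.1), np.float64(-9.6)), (0.153, np.float64(-27.2), np.float64(-12.5)), (0.158, np.float64(-24.3), np.float64(-14.5))]
dishes [[0.4762, 0.1188], [0.5918, 0.154], [0.5099, 0.0046], [0.6256, 0.0397], [0.4641, 0.0472]] [0.0847 0.0854 0.085  0.0843 0.0926] [ 152.    61.4 -118.9  -27.8 -159.9] mod90 [-28.03 -28.57 -28.89 -27.8   20.12] mean [0.5335 0.0728]
foot centre [0.5518 0.0771] res 0.001 97
dish axis tip 0.125 -34.0 []
foot centre tip 0.1241 -5.2 []
10.1333
```

View pics/crop2.png

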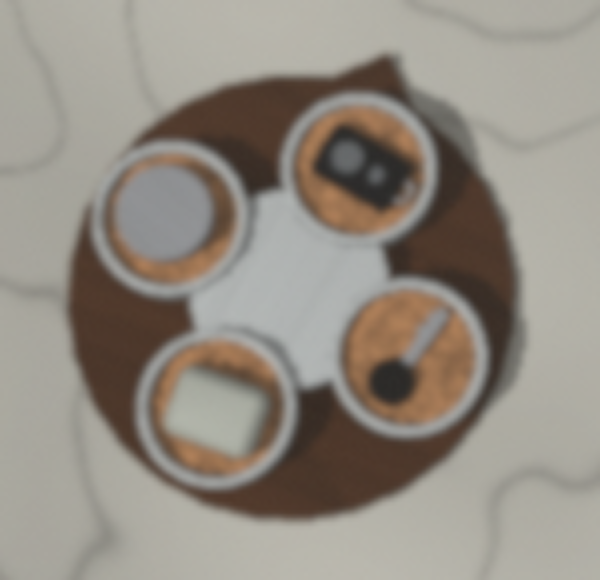

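All four dishes are clear: the fob dish is at crop (360,168), mean az -28.3°, and the beak tip at crop (393,57). Top-view pixels are coarse, about 1° each, so I'll take a wrist-camera view for a finer beak direction.

```bash
python3 - <<'E'
from h import *
import pickle
from scipy.spatial.transform import Rotation as Ro
s=viewer.snapshot("wrist"); o=status.get_obs()
Rw=cv2.Rodrigues(np.array(s["rvec"]))[0]; c=-Rw.T@np.array(s["tvec"]).ravel()
Rt=Ro.from_euler("xyz",o["tool_rot"]).as_matrix()
off=Rt.T@(c-np.array(o["tool_pos"])); fwd=Rt.T@Rw[2]; print("cam offset",off,"fwd",fwd,"fovy",s["fovy"])
tgt=np.array([.585,.065,.03])
for z in (.36,.32,.28,.24):
    for yaw in (180,150,-150,120,-120,90,-90):
        R2=Ro.from_euler("xyz",[np.pi,0,np.radians(yaw)]).as_matrix()
        cz=z+(R2@off)[2]; f=R2@fwd; look=f*((tgt[2]-cz)/f[2])   # camera -> target
        p=tgt-look-R2@off; p[2]=z
        q=env.solve_ik(list(p),[np.pi,0,np.radians(yaw)])
        if q is not None: break
    else: continue
    break
print(z,yaw,p,q)
env.move_pose(list(p),[np.pi,0,np.radians(yaw)])
s=viewer.snapshot("wrist"); pickle.dump(s,open("w3.pkl","wb")); cv2.imwrite("pics/w3.png",s["color"]); print(status.get_obs()["clock"])
print(proj(s,[[.551,.079,.043],[.71,.02,.008]]))
E
```

```text
cam offset [ 0.08456181 -0.00140213 -0.11783336] fwd [-3.26827309e-01 -8.53866917e-04  9.45083690e-01] fovy 63.86947993830491
0.36 180 [0.51469281 0.06680674 0.36      ] [-0.03270297  0.19629503  0.19912413  1.57362542  0.         -0.03270297]
12.1167
[[331.47467394 176.85891607]
 [294.61948198 263.13077781]]
```

View pics/w3.png

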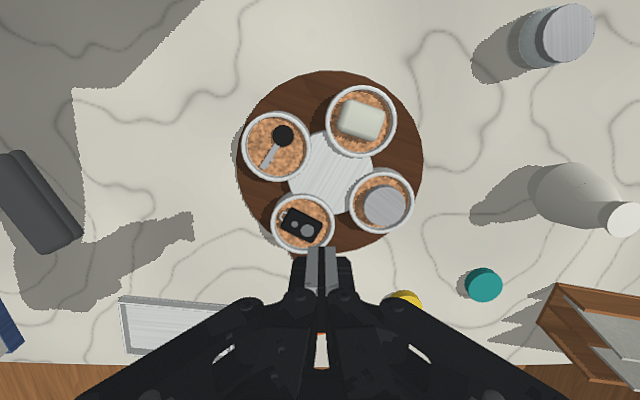

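The wrist view is sharp, but the gripper hides the beak near (295,263). I'll turn the camera 90°.

```bash
python3 - <<'E'
from h import *
import pickle
from scipy.spatial.transform import Rotation as Ro
off=np.array([.0846,-.0014,-.1178]); fwd=np.array([-.3268,0,.945]); tgt=np.array([.59,.04,.03])
for z,yaw in ((.3,90),(.26,90),(.3,100),(.24,100),(.2,90)):
    R2=Ro.from_euler("xyz",[np.pi,0,np.radians(yaw)]).as_matrix()
    cz=z+(R2@off)[2]; f=R2@fwd; p=tgt-f*((tgt[2]-cz)/f[2])-R2@off; p[2]=z
    if env.solve_ik(list(p),[np.pi,0,np.radians(yaw)]) is not None: break
print(z,yaw,p)
env.move_pose(list(p),[np.pi,0,np.radians(yaw)])
s=viewer.snapshot("wrist"); pickle.dump(s,open("w4.pkl","wb")); cv2.imwrite("pics/w4.png",s["color"]); print(status.get_obs()["clock"])
im=s["color"]; g=cv2.cvtColor(cv2.resize(im,None,fx=2,fy=2,interpolation=cv2.INTER_CUBIC),cv2.COLOR_BGR2GRAY)
x=proj(s,[[.551,.079,.043],[.599,.079,.043],[.708,.02,.008]]); print(x)
r=2*np.linalg.norm(x[1]-x[0])
H=cv2.HoughCircles(g,cv2.HOUGH_GRADIENT,1,int(1.8*r),param1=120,param2=25,minRadius=int(.8*r),maxRadius=int(1.2*r))
for u,v,rr in H[0]:
    q=ray(s,((u+.5)/2-.5,(v+.5)/2-.5),.043)[0,:2]; e=q-AX
    if np.linalg.norm(e)<.1: print((u/2,v/2),q.round(4),np.linalg.norm(e).round(4),np.degrees(np.arctan2(e[1],e[0])).round(2))
E
```

```text
0.3 90 [0.5914     0.08950904 0.3       ]
13.6
[[288.3143449  167.12713933]
 [328.31087988 167.1574711 ]
 [407.27579283 203.15546275]]
(np.float32(324.75), np.float32(103.25)) [0.5941 0.1532] 0.0859 59.85
(np.float32(225.75), np.float32(133.25)) [0.4792 0.1198] 0.0826 150.42
(np.float32(349.75), np.float32(197.25)) [0.6255 0.0411] 0.0836 -26.96
(np.float32(259.75), np.float32(219.75)) [0.5121 0.0107] 0.0786 -119.65
```

View pics/w4.png

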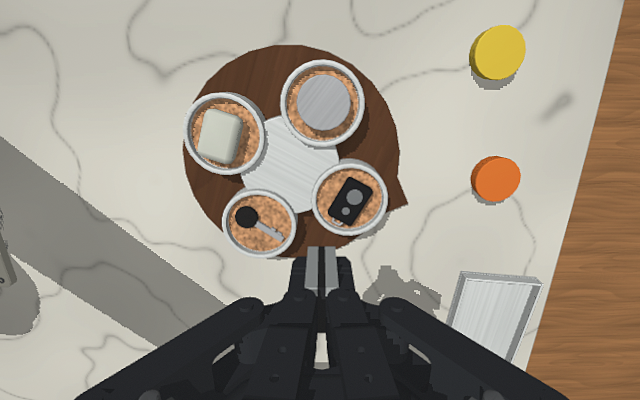

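The beak tip is clear at (408,205), with the fob dish at (349,198). I'll get the beak angle from the brown contour here.

```bash
python3 - <<'E'
from h import *
import pickle
s=pickle.load(open("w4.pkl","rb")); im=cv2.resize(s["color"],None,fx=2,fy=2,interpolation=cv2.INTER_LINEAR).astype(int)
m=((im[...,2]>im[...,0]*1.3)&(im[...,2]<135)).astype(np.uint8); m[520:]=0; m[:,840:]=0; m[:,:340]=0
cs=max(cv2.findContours(m,cv2.RETR_EXTERNAL,cv2.CHAIN_APPROX_NONE)[0],key=cv2.contourArea).reshape(-1,2)
P=ray(s,(cs+.5)/2-.5,.008)[:,:2]
D=P-AX; n=np.linalg.norm(D,axis=1); az=np.degrees(np.arctan2(D[:,1],D[:,0]))
k=(n>.136)&(n<.149)&~((az>-40)&(az<0)); c=AX.copy()
for _ in range(10):
    Q=P[k]; A=np.c_[2*Q,np.ones(len(Q))]; x=np.linalg.lstsq(A,(Q**2).sum(1),rcond=None)[0]; c=x[:2]; r=np.sqrt(x[2]+c@c)
    D=P-c; n=np.linalg.norm(D,axis=1); az=np.degrees(np.arctan2(D[:,1],D[:,0])); k=(abs(n-r)<.002)&~((az>-40)&(az<0))
print("foot",c,r,k.sum(),"az span",np.percentile(az[k],[0,25,50,75,100]).round())
i=np.where((az>-45)&(az<5))[0]; j=i[n[i].argmax()]; print("tip",n[j],az[j],P[j],(cs[j]/2))
for t in (.146,.15,.154,.158,.162):
    w=az[i][n[i]>t]; print(t,w.min().round(2),w.max().round(2),((w.min()+w.max())/2).round(2))
E
```

```text
foot [0.55076168 0.07762259] 0.13987810451364377 540 az span [  0.  37.  76. 109. 147.]
tip 0.166871412045537 -19.719526669168207 [0.70784702 0.02131749] [407.5 202.5]
0.146 -28.65 -11.28 -19.97
0.15 -26.93 -13.14 -20.03
0.154 -24.94 -14.97 -19.96
0.158 -23.4 -16.73 -20.07
0.162 -21.71 -18.34 -20.03
```

The beak is at -20.1°, consistent at every radius and in both cameras. The fob dish is at -28.3° and the last push ended 34.7° behind it, so the final finger azimuth is -54.9°.

```bash
python3 - <<'E'
from h import *
import pickle
p,r=fp(-74,.25); env.move_pose(p,r)
p,r=fp(-74,.047); env.move_l(p,r,velocity=.15)
for phi in (-68,-63,-59,-54.9):
    p,r=fp(phi,.047); env.move_l(p,r,velocity=.05)
env.wait(.2)
p,r=fp(-64,.047); env.move_l(p,r,velocity=.08)
p,r=fp(-64,.2); env.move_l(p,r,velocity=.2)
j=list(status.get_obs()["joints"]); j[0]-=.75; env.move_j(j)
s=viewer.snapshot("top"); pickle.dump(s,open("top5.pkl","wb")); measure(s)
print(status.get_obs()["clock"])
cv2.imwrite("pics/crop5.png",cv2.resize(s["color"][145:290,225:375],None,fx=4,fy=4,interpolation=cv2.INTER_CUBIC))
E
```

```text
dishes [[0.4717, 0.1089], [0.5228, 0.0001], [0.6297, 0.0497], [0.5843, 0.1567]] [0.0847 0.0838 0.0839 0.0845] [ 159.3 -109.6  -20.4   66.8] mod90 [-20.69 -19.65 -20.41 -23.21] mean [0.5521 0.0789]
foot centre [0.5515 0.077 ] res 0.0009 97
dish axis tip 0.125 -34.0 []
foot centre tip 0.1255 -5.1 []
21.3417
```

View pics/crop5.png

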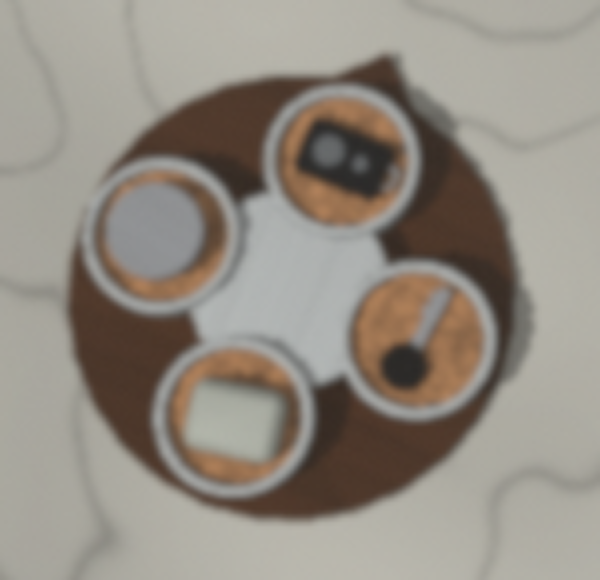

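The final view shows the fob dish at crop (342,161) on the line from the axis to the beak tip at (393,57). It measures about -20.4° against the beak's -20.1°, and everything in the dishes is undisturbed. The arm is clear, so I'm handing in.

```bash
python3 -c "
from h import *
print(env.close_job(), status.get_obs()['clock'])"
```

```text
the job is handed in; nothing more can be done
the job is handed in; nothing more can be done
```

The fob's dish now stands at the beak, about 0.3° off by three of the four dishes (the tin dish read about 3° off, which I took as a bad circle fit); nothing else was seen to move, and the job was handed in at about 21 s with the arm clear.

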